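Scrape metal off-cuts off the white deck into the catch tray

TASK

Take the wide scraper block by its wooden handle and use it to sweep both loose steel off-cuts along the white deck of the clean-up stand, over its open end and into the catch tray; do not touch the off-cuts with the gripper or the arm. Then set the scraper (do not drop it) standing upright on its foot on the bench, clear of the stand.

Things in the scene. Friction and masses are not known exactly. Their poses are not given: they have to be found in the camera images.
- stand: Fixed stand; origin: underside centre, on bench; yaw within 23 deg of 0. White deck 36 mm above bench, own y -90..+90 mm, own x -70..+70 mm between two side rails (10 mm thick, tops 48 mm above bench); ends open. Sweep to own -y (robot's right): catch tray adjoins there, inside y -90..-200, x -70..+70 mm, floor 6 mm, walls 24 mm above bench, so a scraper at deck height passes over it.
- scraper: Scraper block, 0.2 kg, on the bench left of the stand; origin: underside centre, z up, yaw within 40 deg of 0. Grey foot 115 mm (own x) x 36 (own y) x 24 high; its flat upright +y and -y faces scrape. Wooden handle 80 (x) x 22 (y) mm, 24 to 84 mm above underside: pinch across y, 60 mm up. The bystander with a 44 mm square foot is not it.
- stub: Loose steel off-cut, plain bar stub 22 x 16 mm, 10 mm high, about 25 g, on the white deck, any yaw. Origin: centre of its underside. Starts within own x +-36 mm and own y -50 to +25 mm of the stand.
- angle: Loose steel off-cut, L-shaped, 24 x 20 mm over all, 10 mm high, about 25 g, on the white deck, any yaw. Origin: in its underside, mid-length and mid-width. Starts within own x +-36 mm and own y -50 to +25 mm of the stand.
Mind the look-alikes: they are no part of the job. What is shaped like the angle but orange or red is not meant.

How it is judged:
By the outcome, as a careful person would: the job done as asked, in the order asked, and still so for the second after the job is handed in, with the robot touching nothing.
It also fails if it takes over 45 s, if anything falls off the work surface, if the arm or the gripper's body presses on something with over 40 N, if the wrist force passes 120 N, or if a joint passes its speed limit or range.

ROBOT

A 7-joint arm with a two-finger parallel gripper is mounted at the origin on the work surface. World frame = base frame: x ahead of the robot, y to its left, z up, the work surface at z = 0. Lengths are in m, angles in degrees, forces in N, time in s.
With the tool pointing down it reaches from about 0.425 to 0.875 m from the base axis. Payload 4.7 kg.
Tool frame: the origin (TCP) lies between the finger pads; the fingertips stand env.finger_overhang ahead of it and the grasp point (between the pads) lies 5 mm behind it (env.finger_overhang is the distance from the TCP to the fingertips, in m); z points along the fingers, y is the line along which they close (so a half turn about z gives the same grasp; the last joint's range is limited). The gripper opens to 87 mm and grips with 3 to 60 N. Pads are 19 mm wide; open, the fingers measure 117 mm over their backs; the gripper's body (75 mm by 190 mm) begins 51 mm behind the grasp point.
Start: joints at [70.48, 18.392, -4.016, 83.108, 1.295, 78.541, -3.26], TCP at [0.226, -0.61, 0.237] pointing down, gripper open.
Joint ranges: [-163.93, 163.93], [-17.29, 119.83], [-79.2, 71.16], [3.27, 140.29], [-89.18, 269.18], [5.43, 117.66], [-154.24, 154.24]. Speed limits (degrees/s): [147.25, 147.25, 180, 180, 180, 180, 180].

INTERFACE

Orientations are given as [roll, pitch, yaw] about the fixed x, y, z axes, in that order (R = Rz(yaw) Ry(pitch) Rx(roll)).
In Python, from cell import telemetry, eyes, env, models gives the robot as it stands. The module is installed in compiled form; this text tells all that it offers.
- The arm moves only by the tool drive_tool, never from a script. Its arguments are lists of equal length, an entry for each row: "angular": the turn, a rotation vector about the tool's x, y, z in rad, a list of three; "delta_pos": the shift along the tool's x, y, z in cm, a list of three; "gripper": the finger opening in cm, from 0 to 8.7. A call has 1 to 20 rows; each row shifts and turns the commanded pose from where the row before left it, along the tool's axes as they then stand; what a row does not reach is not made up. A row lasts 1/10 s, in which the tool goes at most 50 mm and 8.59 degrees, less where a joint would pass 70% of its speed; a pose out of reach is approached as far as the arm can. A call with a gripper value outside its range is refused whole. The fingers move at their own pace and stop on an object; "squeeze" is the grip in N (left out, the last holds). Time passes only in rows, so rows that do not move let the fingers close. It gives the time, the measured TCP pose, the force, the opening and the grip force at its end, in the units of the state.
- telemetry.get_obs(): the state, without advancing time (a new reading comes with each control period).
- eyes.read_camera(name): name is "scene" or "top" or "wrist"; returns a dict with "pixels" (400x640x3 uint8, red, green, blue), "mtx" (3x3 intrinsics, pixels), "D" ([k1, k2, p1, p2, k3] as OpenCV has them; the pictures are not rectified), "origin" and "orientation" of the camera in the world. Camera axes: x right, y down, z forward; pixel columns grow to the right and rows downward; lengths in m; the calibration is good to about 2 mm. A picture is of the moment at which its call begins. There is no depth.
- env.sign_off(): hands the job in; it is judged then, once.
Trained networks look in a picture, given as the dict that the camera call returned (one of the last four; its "shot" number tells which), for a name from the list of things; names that differ only in an ending like _2 or _b are one class to them, and where a whole thing is asked for, a point or a joint stands for the part that bears it (a point fixed in the world has none). Each returns a list of dicts, best first, with "p" (0 to 1); they miss things now and then, are a little off and sometimes report something else, mostly with a low value. They report only what shows in the picture. A call takes as long as a camera call. They do not tell look-alikes from the thing itself.
- models.search_frame(picture, target): "centre" ([column, row] in pixels, amid what is visible of it).
- models.cut_out(picture, target): "pixels" (400x640 bool, what is visible of it) and "centre" ([column, row] in pixels, amid what is visible of it).
The state is a dict: "time_s": time; "qpos": joint angles; "joint_velocities": joint speeds; "effort": joint torques, N m; "tool_pos": TCP position; "tool_rot": TCP orientation; "force": force on the tool from outside, world axes, zero at the start; "wrist_torque": the same for the moment, N m; "grip_width": finger opening in m; "grasp_force": force on a finger pad.
Only numpy, scipy, OpenCV 4.12 (cv2) and the standard library are available. Lean on these libraries where they do the work, as an engineer would, in place of code of your own. Each camera call takes 0.05 s, during which the arm holds its last target. There are 200 camera calls.

## Working session

There is one attempt and no reset: what is moved stays moved. The work goes in short steps, Python scripts to look and compute and a tool call to move; the robot and the scene stay as the last step left them, time stands still between calls to the robot, and variables do not carry over. Pictures are saved under pics/ and viewed, at most 14 in all, crops included, and the job is handed in when it is done.

Besides the shell and the picture viewer there is one more tool, called after "Emit:" as name(argument=value, ...) on one line, values as JSON. drive_tool: Moves the arm, as the interface text tells. Its arguments: {"type":"object","properties":{"angular":{"type":"array","items":{"type":"array","items":{"type":"number"}}},"delta_pos":{"type":"array","items":{"type":"array","items":{"type":"number"}}},"gripper":{"type":"array","items":{"type":"number"}},"squeeze":{"type":"number"}},"required":["angular","delta_pos","gripper"]}

```bash
mkdir -p pics
cat > h.py <<'E'
import numpy as np, cv2
from cell import telemetry, eyes, env, models
from scipy.spatial.transform import Rotation as R
def Rc(c):
    o=np.array(c["orientation"],float)
    if o.shape==(3,3): return o
    return R.from_euler('xyz',o,degrees=True).as_matrix()
def world(c,px,z):
    p=np.array(px,float).reshape(-1,1,2)
    n=cv2.undistortPoints(p,np.array(c["mtx"],float),np.array(c["D"],float)).reshape(-1,2)
    d=np.c_[n,np.ones(len(n))]@Rc(c).T; o=np.array(c["origin"],float)
    return o+d*((z-o[2])/d[:,2])[:,None]
def proj(c,P):
    r=Rc(c).T; t=-r@np.array(c["origin"],float)
    return cv2.projectPoints(np.array(P,float).reshape(-1,1,3),cv2.Rodrigues(r)[0],t,np.array(c["mtx"],float),np.array(c["D"],float))[0].reshape(-1,2)
def save(c,n): cv2.imwrite(f"pics/{n}.png",c["pixels"][:,:,::-1])
E
python3 - <<'E'
from h import *
s=telemetry.get_obs();print({k:np.round(v,3) for k,v in s.items()},env.finger_overhang)
for n in("top","scene"):
    c=eyes.read_camera(n);save(c,n+"0");print(n,c["origin"],c["orientation"],c["mtx"])
    for t,z in(("stand",.036),("scraper",.05),("stub",.041),("angle",.041)):
        for d in models.cut_out(c,t)[:4]:
            print(t,round(d["p"],2),np.round(d["centre"]),np.round(world(c,d["centre"],z)[0],3),d["pixels"].sum())
E
```

```text
{'time_s': np.float64(0.0), 'qpos': array([70.479, 18.439, -4.015, 83.176,  1.294, 78.542, -3.261]), 'joint_velocities': array([ 0.046, -0.007,  0.111,  0.063,  0.045, -0.07 ,  0.047]), 'effort': array([ 0.0000e+00, -4.9129e+01, -4.0400e-01, -3.1253e+01, -6.4000e-02,
        4.4000e-02,  0.0000e+00]), 'tool_pos': array([ 0.226, -0.609,  0.235]), 'tool_rot': array([-1.79888e+02,  5.00000e-03,  2.03300e+01]), 'force': array([ 0.287,  0.034, -0.701]), 'wrist_torque': array([-0.012,  0.005,  0.034]), 'grasp_force': np.float64(0.0), 'grip_width': np.float64(0.087)} 0.014
top [0.34067017 0.16467116 0.87857302] [-168.16945393    0.24662273  -91.6068156 ] [[451.00731215   0.         318.14434014]
 [  0.         451.00731215 202.1654696 ]
 [  0.           0.           1.        ]]
stand 0.57 [449. 160.] [ 0.593 -0.094  0.036] 12119
stub 0.55 [437. 149.] [ 0.616 -0.071  0.041] 67
angle 0.45 [414. 257.] [ 0.408 -0.012  0.041] 103
scene [ 0.90191321 -0.17800121  0.46842396] [-128.19449935   -0.70448126   50.68291497] [[416.45147838   0.         322.38080164]
 [  0.         416.45147838 197.07175109]
 [  0.           0.           1.        ]]
stand 0.76 [213. 333.] [ 0.601 -0.092  0.036] 22733
scraper 0.7 [402. 166.] [0.514 0.333 0.05 ] 1963
stub 0.51 [231. 328.] [ 0.612 -0.073  0.041] 272
angle 0.67 [199. 238.] [ 0.448 -0.033  0.041] 179
angle 0.64 [306. 236.] [0.542 0.093 0.041] 156
angle 0.5 [234. 287.] [ 0.559 -0.039  0.041] 256
```

View pics/top0.png

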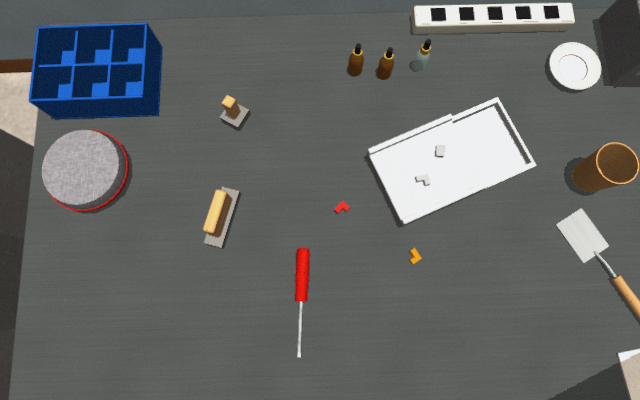

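View pics/scene0.png

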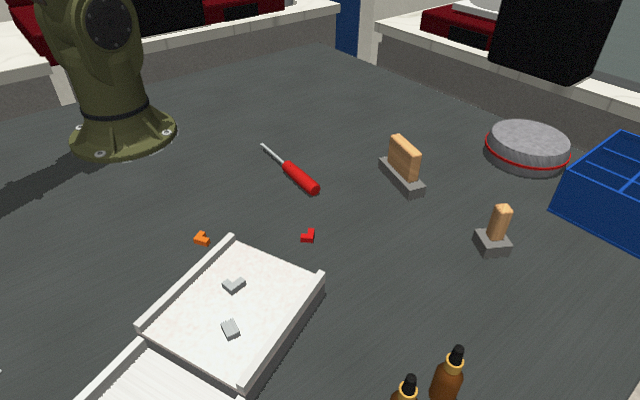

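The top view shows the scraper at about (221,217) and the decoy block with the square foot at (233,112). The stand's deck is around (430,165), with the tray to its right, the angle at (423,180) and the stub at (440,151). I'll zoom in to get corners.

Run:
```python
import cv2,numpy as np
a=cv2.imread("pics/top0.png")
x=cv2.resize(a[175:255,190:250],None,fx=6,fy=6,interpolation=cv2.INTER_CUBIC)
y=cv2.resize(a[90:230,360:540],None,fx=2.4,fy=2.4,interpolation=cv2.INTER_CUBIC)
H=np.zeros((480,800,3),np.uint8);H[:480,:360]=x;H[:336,365:797]=y
cv2.imwrite("pics/zoom0.png",H)
```

```text
(no output)
```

View pics/zoom0.png

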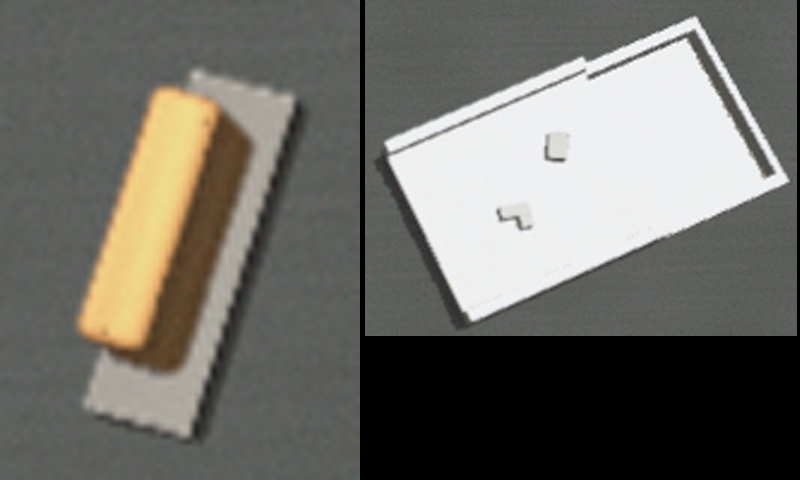

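Foot top corners in the zoomed crop are (195,70), (300,95), (193,437) and (85,405). Rail outer corners are (385,145), (584,58) and (470,321).

Run:
```python
from h import *
from scipy.optimize import least_squares
c=eyes.read_camera("top"); s=eyes.read_camera("scene")
def T(p,L): a=p[2];return np.c_[p[0]+L[:,0]*np.cos(a)-L[:,1]*np.sin(a),p[1]+L[:,0]*np.sin(a)+L[:,1]*np.cos(a),L[:,2]]
def fit(L,px,p0):
    L=np.array(L);r=least_squares(lambda p:(proj(c,T(p,L))-px).ravel(),p0)
    print(np.round(r.x[:2],4),np.degrees(r.x[2]).round(2),"rms",np.sqrt(np.mean(r.fun**2)).round(2),np.round(r.fun.reshape(-1,2),1).tolist());return r.x
z1=lambda a:np.array(a)/6.+[190,175]
z2=lambda a:(np.array(a)-[365,0])/2.4+[360,90]
F=[[.0575,.018,.024],[.0575,-.018,.024],[-.0575,-.018,.024],[-.0575,.018,.024]]
Hn=[[.04,.011,.084],[.04,-.011,.084],[-.04,-.011,.084],[-.04,.011,.084]]
sp=fit(F+Hn,np.r_[z1([[195,70],[300,95],[193,437],[85,405]]),z1([[152,87],[221,97],[147,351],[77,336]])],[.5,.3,-.2])
fit(F,z1([[195,70],[300,95],[193,437],[85,405]]),[.5,.3,-.2])
st=fit([[.08,.09,.048],[.08,-.09,.048],[-.08,.09,.048]],z2([[385,145],[584,58],[470,321]]),[.57,-.05,.2])
for n,u in(("stub",[557,145]),("angle",[518,214])):
    w=world(c,z2(u),.046)[0];d=w[:2]-st[:2];a=st[2]
    print(n,w,"own",d@[np.cos(a),np.sin(a)],d@[-np.sin(a),np.cos(a)])
# overlay onto scene for check
im=s["pixels"][:,:,::-1].copy()
for P in (T(sp,np.array(F)),T(sp,np.array(Hn)),T(st,np.array([[.08,.09,.048],[.08,-.09,.048],[-.08,-.09,.048],[-.08,.09,.048]]))):
    cv2.polylines(im,[proj(s,P).round().astype(int)],True,(0,255,0),1)
cv2.imwrite("pics/ov.png",im)
```

```text
[0.4964 0.349 ] -16.25 rms 0.43 [[-0.5, -0.3], [-0.4, 0.1], [0.1, 0.1], [0.1, 0.7], [0.5, -1.0], [0.6, 0.3], [-0.2, 0.4], [-0.3, -0.2]]
[0.4967 0.3487] -16.86 rms 0.2 [[0.0, -0.4], [0.1, 0.1], [-0.1, -0.0], [-0.0, 0.3]]
[ 0.5754 -0.0491] 21.99 rms 0.58 [[-0.3, -1.0], [-0.2, 0.2], [0.5, 0.8]]
stub [ 0.61049027 -0.07506747  0.046     ] own 0.022830068100650087 -0.037186250742602664
angle [ 0.55406284 -0.03919035  0.046     ] own -0.016056014447317295 0.01721130706587021
```

View pics/ov.png

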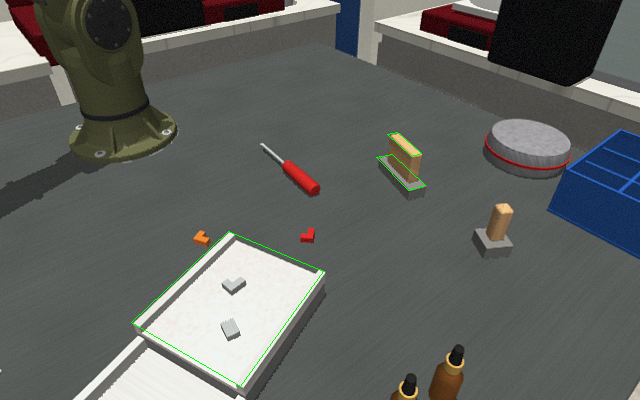

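Fit and overlay agree: scraper at (0.497, 0.349) with yaw −16.5°, stand at (0.575, −0.049) with yaw about 22°. I'll swing along an arc around the base towards the scraper.

Emit:
drive_tool(angular=[[0,0,-0.065],[0,0,-0.065],[0,0,-0.065],[0,0,-0.065],[0,0,-0.065],[0,0,-0.065],[0,0,-0.065],[0,0,-0.065],[0,0,-0.065],[0,0,-0.065],[0,0,-0.065],[0,0,-0.065],[0,0,-0.065],[0,0,-0.065],[0,0,-0.065],[0,0,-0.065],[0,0,-0.065],[0,0,-0.065],[0,0,-0.065],[0,0,-0.065]], delta_pos=[[4.2,-0.14,0],[4.2,-0.14,0],[4.2,-0.14,0],[4.2,-0.14,0],[4.2,-0.14,0],[4.2,-0.14,0],[4.2,-0.14,0],[4.2,-0.14,0],[4.2,-0.14,0],[4.2,-0.14,0],[4.2,-0.14,0],[4.2,-0.14,0],[4.2,-0.14,0],[4.2,-0.14,0],[4.2,-0.14,0],[4.2,-0.14,0],[4.2,-0.14,0],[4.2,-0.14,0],[4.2,-0.14,0],[4.2,-0.14,0]], gripper=[8.7,8.7,8.7,8.7,8.7,8.7,8.7,8.7,8.7,8.7,8.7,8.7,8.7,8.7,8.7,8.7,8.7,8.7,8.7,8.7])

```text
time_s: 2.6
tool_pos: [0.6451, 0.0529, 0.2366]
tool_rot: [180.0, 0.0, 94.9]
force: [1.3, -0.7, 0.9]
grip_width: 0.0869
grasp_force: 0.0
```

Emit:
drive_tool(angular=[[0,0,-0.065],[0,0,-0.065],[0,0,-0.065],[0,0,-0.065],[0,0,-0.065],[0,0,-0.065],[0,0,-0.065],[0,0,-0.065],[0,0,-0.135],[0,0,-0.135],[0,0,-0.135],[0,0,-0.135],[0,0,-0.135],[0,0,0]], delta_pos=[[4.2,-0.14,0],[4.2,-0.14,0],[4.2,-0.14,0],[4.2,-0.14,0],[4.2,-0.14,0],[4.2,-0.14,0],[4.2,-0.14,0],[4.2,-0.14,0],[0,0,0],[0,0,0],[0,0,0],[0,0,0],[0,0,0],[0,0,0]], gripper=[8.7,8.7,8.7,8.7,8.7,8.7,8.7,8.7,8.7,8.7,8.7,8.7,8.7,8.7])

```text
time_s: 4.0
tool_pos: [0.5327, 0.3641, 0.2364]
tool_rot: [-180.0, -0.0, 163.3]
force: [-0.0, 0.1, -0.5]
grip_width: 0.087
grasp_force: 0.0
```

```bash
cat >> h.py <<'E'
def delta(p,yaw):
    "tool-frame shift (cm), after-turn and before-turn frames alike to first order; turn rad about tool z"
    s=telemetry.get_obs();y0=s["tool_rot"][2];d=np.array(p)-s["tool_pos"]
    w=(yaw-y0+180)%360-180
    for n,a in(("now",y0),("aftr",yaw)):
        print(n,np.round(R.from_euler('xyz',[180,0,a],degrees=True).inv().apply(d)*100,2))
    print("turn",round(-np.radians(w),4),"q",np.round(s["qpos"],1),"t",s["time_s"],"pos",np.round(s["tool_pos"],4),"rot",np.round(s["tool_rot"],2),"F",np.round(s["force"],1))
E
python3 - <<'E'
from h import *
c=eyes.read_camera("wrist");save(c,"w1")
for d in models.cut_out(c,"scraper")[:2]:print(d["p"],d["centre"],world(c,d["centre"],.05))
delta([.4966,.3488,.065],163.5)
E
```

```text
0.79 [297.9, 151.9] [[0.49618715 0.3488906  0.05      ]]
now [ 3.01 -2.52 17.15]
aftr [ 3.03 -2.5  17.15]
turn -0.0073 q [  2.6  26.4 -53.7  82.4  21.2  81.8  21.8] t 4.1 pos [0.5327 0.3641 0.2365] rot [-180.     -0.    163.08] F [-0.1  1.  -0.6]
```

View pics/w1.png

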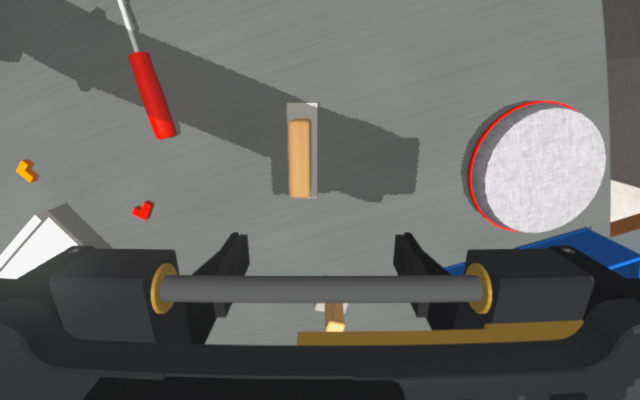

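The wrist view confirms the scraper at (302,150), aligned with the tool and near (0.496, 0.349). Move over it, then go down.

Emit:
drive_tool(angular=[[0,0,-0.007],[0,0,0],[0,0,0],[0,0,0],[0,0,0],[0,0,0],[0,0,0],[0,0,0],[0,0,0],[0,0,0],[0,0,0]], delta_pos=[[1.5,-1.25,0],[1.55,-1.25,0],[0,0,3],[0,0,3],[0,0,3],[0,0,3],[0,0,2],[0,0,2],[0,0,1.2],[0,0,0.8],[0,0,0]], gripper=[8.7,8.7,8.7,8.7,8.7,8.7,8.7,8.7,8.7,8.7,8.7])

```text
time_s: 5.2
tool_pos: [0.4959, 0.3487, 0.0559]
tool_rot: [-179.9, -0.0, 163.6]
force: [0.3, -0.0, 0.7]
grip_width: 0.0867
grasp_force: 0.0
```

Emit:
drive_tool(angular=[[0,0,0],[0,0,0],[0,0,0],[0,0,0],[0,0,0],[0,0,0],[0,0,0],[0,0,0],[0,0,0],[0,0,0]], delta_pos=[[0,0,0],[0,0,0],[0,0,0],[0,0,0],[0,0,0],[0,0,0],[0,0,0],[0,0,0],[0,0,0],[0,0,0]], gripper=[5,3,1.5,1.5,1.5,1.5,1.5,1.5,1.5,1.5], squeeze=40)

```text
time_s: 6.2
tool_pos: [0.4964, 0.3495, 0.0567]
tool_rot: [179.9, 0.0, 163.7]
force: [0.6, 1.1, 0.3]
grip_width: 0.0218
grasp_force: 40.0
```

Emit:
drive_tool(angular=[[0,0,0],[0,0,0],[0,0,0],[0,0,0],[0,0,0],[0,0,-0.084],[0,0,-0.084],[0,0,-0.084],[0,0,-0.084],[0,0,-0.084],[0,0,-0.084],[0,0,-0.084],[0,0,-0.084],[0,0,0]], delta_pos=[[0,0,-1],[0,0,-2],[0,0,-3],[0,0,-3],[0,0,-3],[0,0,0],[0,0,0],[0,0,0],[0,0,0],[0,0,0],[0,0,0],[0,0,0],[0,0,0],[0,0,0]], gripper=[1.5,1.5,1.5,1.5,1.5,1.5,1.5,1.5,1.5,1.5,1.5,1.5,1.5,1.5])

```text
time_s: 7.6
tool_pos: [0.496, 0.3486, 0.1765]
tool_rot: [-180.0, -0.1, -157.8]
force: [0.2, -0.4, -1.9]
grip_width: 0.0219
grasp_force: 40.0
```

Run:
```python
from h import *
delta([.5523,.0085,.176],202)
```

```text
now [  7.63 -33.62   0.05]
aftr [  7.51 -33.64   0.05]
turn 0.0034 q [ 10.4  27.3 -62.2  92.5  24.7  75.4  56.6] t 7.6 pos [0.496  0.3486 0.1765] rot [-1.7998e+02 -6.0000e-02 -1.5780e+02] F [ 0.2 -0.4 -1.9]
```

Emit:
drive_tool(angular=[[0,0,0],[0,0,0],[0,0,0],[0,0,0],[0,0,0],[0,0,0],[0,0,0],[0,0,0],[0,0,0],[0,0,0],[0,0,0],[0,0,0],[0,0,0],[0,0,0],[0,0,0]], delta_pos=[[0.3,-1.4,0],[0.63,-2.8,0],[0.63,-2.8,0],[0.63,-2.8,0],[0.63,-2.8,0],[0.63,-2.8,0],[0.63,-2.8,0],[0.63,-2.8,0],[0.63,-2.8,0],[0.63,-2.8,0],[0.63,-2.8,0],[0.63,-2.8,0],[0.3,-1.4,0],[0,0,0],[0,0,0]], gripper=[1.5,1.5,1.5,1.5,1.5,1.5,1.5,1.5,1.5,1.5,1.5,1.5,1.5,1.5,1.5])

```text
time_s: 9.1
tool_pos: [0.553, 0.011, 0.1766]
tool_rot: [179.9, 0.0, -157.8]
force: [-0.8, 1.7, -3.0]
grip_width: 0.022
grasp_force: 40.0
```

Run:
```python
from h import *
delta([.5523,.0085,.0945],202)
a=eyes.read_camera("top");b=eyes.read_camera("scene");w=eyes.read_camera("wrist")
x=cv2.resize(a["pixels"][80:240,340:560],None,fx=1.8,fy=1.8)
H=np.zeros((600,800,3),np.uint8);H[:288,:396]=x;H[:250,400:800]=cv2.resize(w["pixels"],(400,250))
H[290:600,:496]=cv2.resize(b["pixels"],(496,310));cv2.imwrite("pics/c2.png",H[:,:,::-1])
```

```text
now [ 0.16 -0.21  8.21]
aftr [ 0.16 -0.21  8.21]
turn 0.0036 q [ 50.   18.9 -63.2 100.   17.6  72.1  94.7] t 9.1 pos [0.553  0.011  0.1766] rot [ 1.7993e+02  1.0000e-02 -1.5780e+02] F [-0.8  1.7 -3. ]
```

View pics/c2.png

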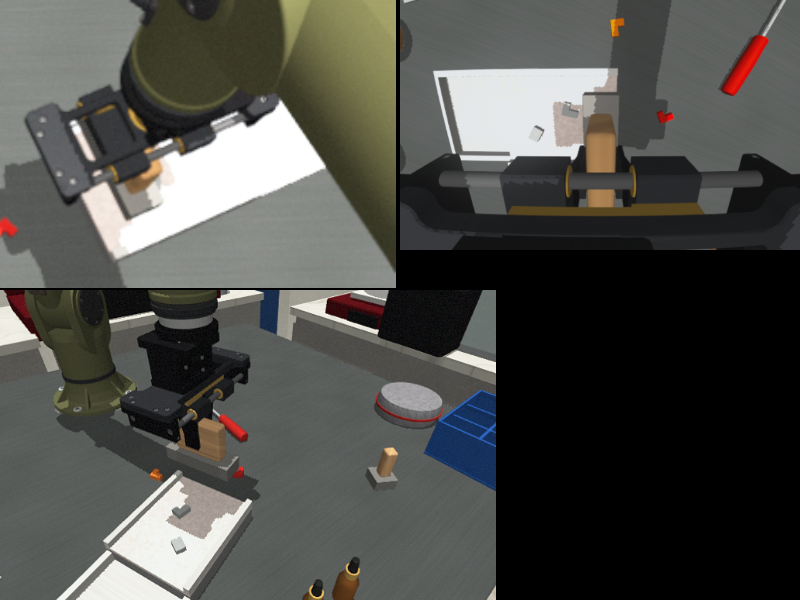

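Run:
```python
from h import *
w=eyes.read_camera("wrist")
a=np.radians(22);st=np.array([.5754,-.0491])
im=w["pixels"][:,:,::-1].copy()
def P(x,y,z):return [st[0]+x*np.cos(a)-y*np.sin(a),st[1]+x*np.sin(a)+y*np.cos(a),z]
for L in([(-.08,.09,.048),(-.08,-.09,.048)],[(-.07,.09,.048),(-.07,-.09,.048)],[(.07,.09,.048),(.07,-.09,.048)],[(-.07,-.2,.024),(.07,-.2,.024)],[(-.07,.09,.036),(.07,.09,.036)]):
    cv2.polylines(im,[proj(w,[P(*q) for q in L]).round().astype(int)],False,(0,255,0),1)
cv2.imwrite("pics/ov2.png",cv2.resize(im[90:290,40:400],None,fx=2.2,fy=2.2))
```

```text
(no output)
```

View pics/ov2.png

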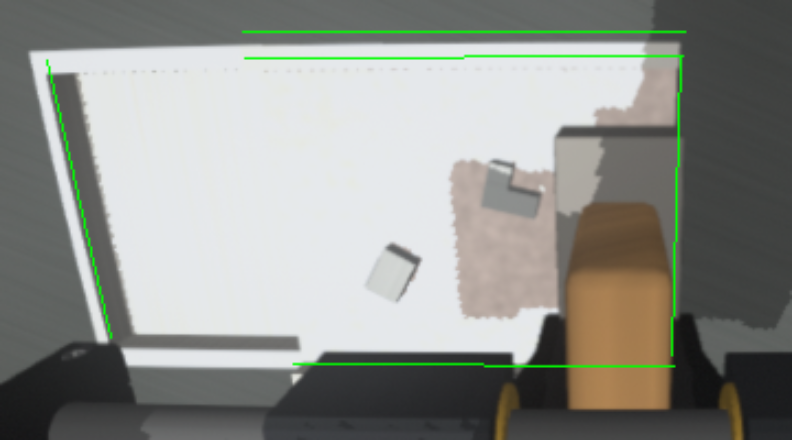

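The wrist overlay shows the stand about 4 mm further along own +x than my model, and the length and yaw fit. I'll shift slightly and lower to just above the deck.

Emit:
drive_tool(angular=[[0,0,0],[0,0,0],[0,0,0],[0,0,0],[0,0,0],[0,0,0],[0,0,0],[0,0,0]], delta_pos=[[-0.2,0.1,1],[0,0,2],[0,0,2],[0,0,1.5],[0,0,1],[0,0,0.5],[0,0,0.2],[0,0,0]], gripper=[1.5,1.5,1.5,1.5,1.5,1.5,1.5,1.5])

```text
time_s: 10.1
tool_pos: [0.5552, 0.0113, 0.0948]
tool_rot: [-180.0, 0.0, -157.8]
force: [-0.5, -0.2, -2.1]
grip_width: 0.0216
grasp_force: 40.0
```

Run:
```python
from h import *
delta([.5755+.0032+.1*.375,-.049+.0013-.1*.927,.0945],202)
w=eyes.read_camera("wrist")
cv2.imwrite("pics/c3.png",cv2.resize(w["pixels"][60:320,0:400,::-1],None,fx=2,fy=2))
```

```text
now [  0.08 -16.35   0.03]
aftr [  0.02 -16.35   0.03]
turn 0.0034 q [ 46.   24.4 -59.5 104.6  23.3  64.3  90.5] t 10.1 pos [0.5552 0.0113 0.0948] rot [-1.7999e+02  3.0000e-02 -1.5781e+02] F [-0.5 -0.2 -2.1]
```

View pics/c3.png

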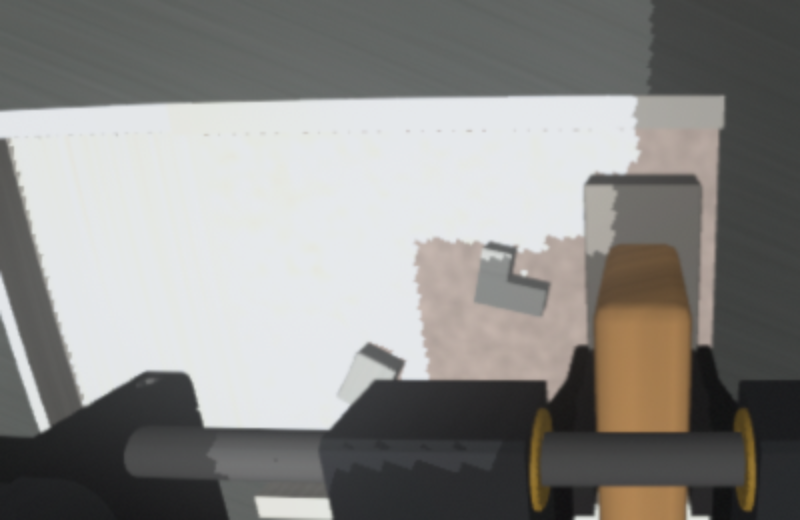

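The foot sits inside the rails with about 12 mm of clearance and behind both pieces: angle at about (512,280), stub at about (372,375). Sweep.

Emit:
drive_tool(angular=[[0,0,0],[0,0,0],[0,0,0],[0,0,0],[0,0,0],[0,0,0],[0,0,0],[0,0,0],[0,0,0],[0,0,0],[0,0,0],[0,0,0],[0,0,0],[0,0,0],[0,0,0],[0,0,0],[0,0,0],[0,0,0],[0,0,0],[0,0,0]], delta_pos=[[0,-0.3,0],[0,-0.6,0],[0,-0.6,0],[0,-0.6,0],[0,-0.6,0],[0,-0.6,0],[0,-0.6,0],[0,-0.6,0],[0,-0.6,0],[0,-0.6,0],[0,-0.6,0],[0,-0.6,0],[0,-0.6,0],[0,-0.6,0],[0,-0.6,0],[0,-0.6,0],[0,-0.6,0],[0,-0.6,0],[0,-0.3,0],[0,0,0]], gripper=[1.5,1.5,1.5,1.5,1.5,1.5,1.5,1.5,1.5,1.5,1.5,1.5,1.5,1.5,1.5,1.5,1.5,1.5,1.5,1.5])

```text
time_s: 12.15
tool_pos: [0.5958, -0.0896, 0.0945]
tool_rot: [-180.0, -0.0, -157.9]
force: [0.1, 0.5, -2.4]
grip_width: 0.0219
grasp_force: 40.0
```

Run:
```python
from h import *
delta([.5755+.0032+.115*.375,-.049+.0013-.115*.927,.0945],202.2)
w=eyes.read_camera("wrist");b=eyes.read_camera("scene")
H=np.zeros((600,640,3),np.uint8);H[:340]=cv2.resize(w["pixels"][:,:],(544,340))[:, :].copy() if 0 else np.pad(cv2.resize(w["pixels"],(544,340)),((0,0),(0,96),(0,0)))
H[340:600]=b["pixels"][140:400]
cv2.imwrite("pics/c4.png",H[:,:,::-1])
```

```text
now [ 0.03 -6.98 -0.  ]
aftr [ 0.03 -6.98 -0.  ]
turn -0.0011 q [ 50.   29.5 -55.8  98.   26.4  66.7  99. ] t 12.15 pos [ 0.5958 -0.0896  0.0945] rot [-179.99   -0.   -157.86] F [ 0.1  0.5 -2.4]
```

View pics/c4.png

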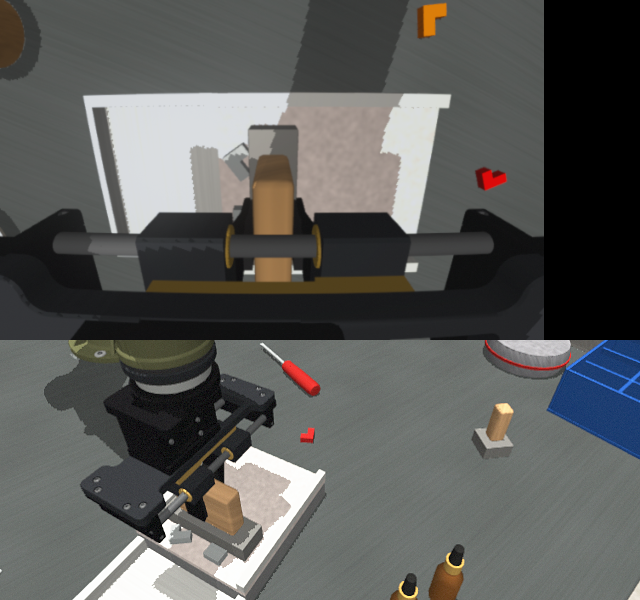

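Both off-cuts are ahead of the foot. Continue over the end.

Emit:
drive_tool(angular=[[0,0,0],[0,0,0],[0,0,0],[0,0,0],[0,0,0],[0,0,0],[0,0,0],[0,0,0],[0,0,0],[0,0,0],[0,0,0],[0,0,0],[0,0,0],[0,0,0],[0,0,0],[0,0,0],[0,0,0]], delta_pos=[[0,-0.3,0],[0,-0.6,0],[0,-0.6,0],[0,-0.6,0],[0,-0.6,0],[0,-0.6,0],[0,-0.6,0],[0,-0.6,0],[0,-0.6,0],[0,-0.6,0],[0,-0.6,0],[0,-0.6,0],[0,-0.6,0],[0,-0.6,0],[0,-0.3,0],[0,0,0],[0,0,0]], gripper=[1.5,1.5,1.5,1.5,1.5,1.5,1.5,1.5,1.5,1.5,1.5,1.5,1.5,1.5,1.5,1.5,1.5])

```text
time_s: 13.95
tool_pos: [0.6273, -0.1664, 0.0945]
tool_rot: [180.0, -0.0, -157.8]
force: [0.8, 0.2, -0.9]
grip_width: 0.0216
grasp_force: 40.0
```

Emit:
drive_tool(angular=[[0,0,0],[0,0,0],[0,0,0],[0,0,0],[0,0,0]], delta_pos=[[0,0,-1],[0,0,-2],[0,0,-3],[0,0,-2],[0,0,0]], gripper=[1.5,1.5,1.5,1.5,1.5])

```text
time_s: 14.45
tool_pos: [0.6296, -0.1661, 0.1788]
tool_rot: [-179.8, 0.3, -157.8]
force: [0.7, -0.2, -1.7]
grip_width: 0.0218
grasp_force: 40.0
```

Run:
```python
from h import *
delta([.54,.22,.176],202)
w=eyes.read_camera("wrist");b=eyes.read_camera("scene")
H=np.vstack([np.pad(cv2.resize(w["pixels"],(544,340)),((0,0),(0,96),(0,0))),b["pixels"][140:400]])
cv2.imwrite("pics/c5.png",H[:,:,::-1])
```

```text
now [-6.31 39.13  0.28]
aftr [-6.16 39.15  0.28]
turn 0.0039 q [ 52.9  30.2 -55.6  86.2  25.3  76.6 107.4] t 14.45 pos [ 0.6296 -0.1661  0.1788] rot [-179.77    0.3  -157.78] F [ 0.7 -0.2 -1.7]
```

View pics/c5.png

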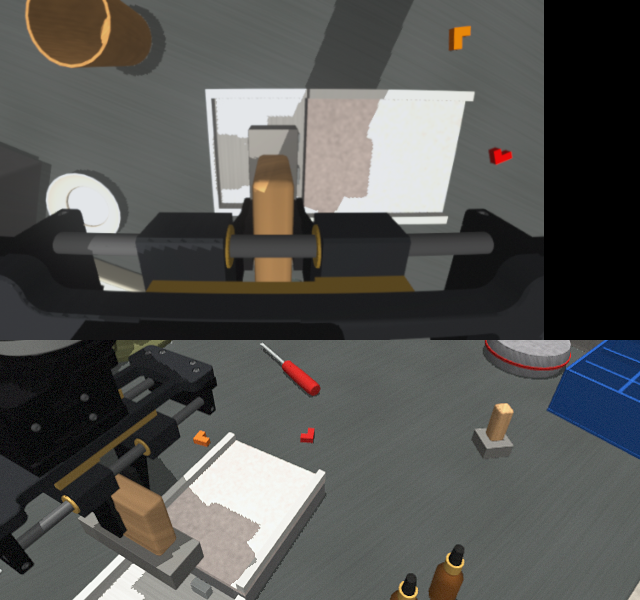

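The deck is clear and the stub can be seen in the tray. Carry the scraper back to its free original area.

Emit:
drive_tool(angular=[[0,0,0],[0,0,0],[0,0,0],[0,0,0],[0,0,0],[0,0,0],[0,0,0],[0,0,0],[0,0,0],[0,0,0],[0,0,0],[0,0,0],[0,0,0],[0,0,0],[0,0,0],[0,0,0],[0,0,0],[0,0,0],[0,0,0],[0,0,0]], delta_pos=[[-0.2,1.4,0],[-0.44,2.86,0],[-0.44,2.86,0],[-0.44,2.86,0],[-0.44,2.86,0],[-0.44,2.86,0],[-0.44,2.86,0],[-0.44,2.86,0],[-0.44,2.86,0],[-0.44,2.86,0],[-0.44,2.86,0],[-0.44,2.86,0],[-0.44,2.86,0],[-0.44,2.86,0],[-0.44,2.86,0],[-0.44,2.86,0],[-0.44,2.86,0],[-0.44,2.86,0],[-0.2,1.4,0],[0,0,0]], gripper=[1.5,1.5,1.5,1.5,1.5,1.5,1.5,1.5,1.5,1.5,1.5,1.5,1.5,1.5,1.5,1.5,1.5,1.5,1.5,1.5])

```text
time_s: 16.55
tool_pos: [0.5025, 0.3425, 0.1734]
tool_rot: [179.9, -0.1, -157.5]
force: [0.0, 0.2, -2.1]
grip_width: 0.0218
grasp_force: 40.0
```

Run:
```python
from h import *
delta([.51,.34,.0585],202)
c=eyes.read_camera("top");w=c["pixels"]
H=np.vstack([w[:, :],])
big=cv2.resize(w[80:240,340:560],None,fx=2.5,fy=2.5)
H=np.zeros((600,640,3),np.uint8);H[:400,:550]=big;H[400:600,:320]=cv2.resize(w,(320,200))
cv2.imwrite("pics/c6.png",H[:,:,::-1])
for t in("stub","angle"):
    for d in models.search_frame(c,t)[:3]:print(t,d["p"],d["centre"],world(c,d["centre"],.016)[0])
```

```text
now [-0.59 -0.52 11.49]
aftr [-0.6  -0.51 11.49]
turn 0.0095 q [ 10.8  27.6 -61.7  92.4  24.8  75.2  57.9] t 16.55 pos [0.5025 0.3425 0.1734] rot [ 1.7989e+02 -1.4000e-01 -1.5746e+02] F [ 0.   0.2 -2.1]
stub 0.55 [462.3, 138.8] [ 0.64343661 -0.13083296  0.016     ]
angle 0.45 [475.0, 160.6] [ 0.59702532 -0.15188701  0.016     ]
```

View pics/c6.png

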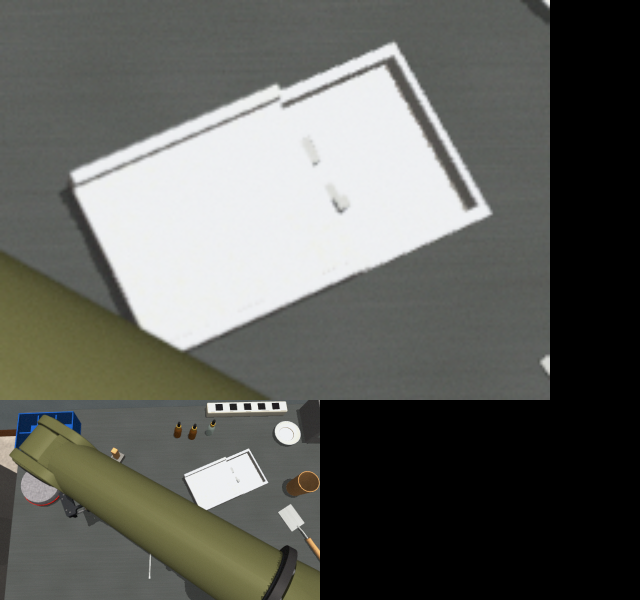

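Both off-cuts lie in the tray at about (311,150) and (338,197), just past the deck end. Lower the scraper.

Emit:
drive_tool(angular=[[0,0,0],[0,0,0],[0,0,0],[0,0,0],[0,0,0],[0,0,0],[0,0,0],[0,0,0],[0,0,0],[0,0,0],[0,0,0]], delta_pos=[[0,0,1],[0,0,2],[0,0,2],[0,0,2],[0,0,1.5],[0,0,1],[0,0,0.8],[0,0,0.5],[0,0,0.3],[0,0,0.2],[0,0,0]], gripper=[1.5,1.5,1.5,1.5,1.5,1.5,1.5,1.5,1.5,1.5,1.5])

```text
time_s: 17.8
tool_pos: [0.5062, 0.3394, 0.0617]
tool_rot: [-180.0, 0.0, -157.8]
force: [-0.1, 0.2, -2.4]
grip_width: 0.0218
grasp_force: 40.0
```

Emit:
drive_tool(angular=[[0,0,0],[0,0,0],[0,0,0],[0,0,0],[0,0,0]], delta_pos=[[0,0,0.2],[0,0,0.15],[0,0,0.1],[0,0,0.05],[0,0,0]], gripper=[1.5,1.5,1.5,1.5,1.5])

```text
time_s: 18.3
tool_pos: [0.5062, 0.3392, 0.0567]
tool_rot: [-180.0, -0.0, -157.8]
force: [-0.4, -0.4, 0.4]
grip_width: 0.022
grasp_force: 40.0
```

The weight has come off (−2.4 → +0.4 N), so the foot is on the bench. Release slowly, then go straight up.

Emit:
drive_tool(angular=[[0,0,0],[0,0,0],[0,0,0],[0,0,0],[0,0,0],[0,0,0],[0,0,0],[0,0,0],[0,0,0],[0,0,0],[0,0,0],[0,0,0],[0,0,0],[0,0,0],[0,0,0],[0,0,0],[0,0,0],[0,0,0]], delta_pos=[[0,0,0],[0,0,0],[0,0,0],[0,0,0],[0,0,0],[0,0,0],[0,0,0],[0,0,0],[0,0,0],[0,0,-0.5],[0,0,-1],[0,0,-2],[0,0,-3],[0,0,-3],[0,0,-3],[0,0,-3],[0,0,-1],[0,0,0]], gripper=[2.4,3,4,5,6,7,7,7,7,7,7,7,7,7,7,7,7,7], squeeze=10)

```text
time_s: 20.1
tool_pos: [0.5067, 0.3401, 0.2235]
tool_rot: [180.0, 0.2, -157.8]
force: [0.4, 0.1, 0.2]
grip_width: 0.0699
grasp_force: 0.0
```

Run:
```python
from h import *
delta([.51,.34,.2],202)
w=eyes.read_camera("wrist")["pixels"];s=eyes.read_camera("scene")["pixels"]
H=np.vstack([np.pad(cv2.resize(w,(480,300)),((0,0),(0,0),(0,0))),cv2.resize(s,(480,300))])
cv2.imwrite("pics/c7.png",H[:,:,::-1])
```

```text
now [-0.3  -0.13  2.35]
aftr [-0.3  -0.13  2.35]
turn 0.0033 q [ 11.9  25.4 -63.   88.8  22.9  79.7  59.3] t 20.1 pos [0.5067 0.3401 0.2235] rot [ 179.99    0.2  -157.81] F [0.4 0.1 0.2]
```

View pics/c7.png

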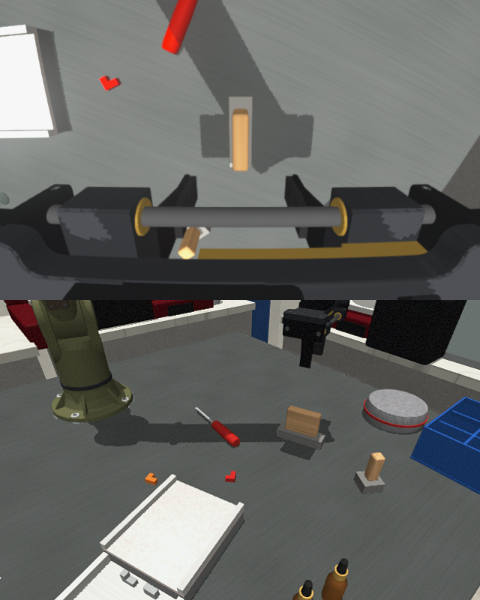

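The scraper stands upright on the bench at (302,425), clear of the stand and the gripper. Both off-cuts lie in the tray at (128,577) and (150,590), and the deck is empty. Handing in.

```bash
python3 -c "
from cell import env
print(env.sign_off())"
```

```text
the job is handed in; nothing more can be done
None
```

Job handed in at about 20 s on the robot's clock: both off-cuts were swept into the catch tray with the scraper, which now stands upright on the bench, clear of the stand and released; the sign-off returned no verdict.

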